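# Spring the twist-drill case open

### The job

Get the twist drills ready for the next job: on the larger of the two grey cases, press the black latch tab down so that the lid springs up, then push the lid all the way back until it rests fully open against its stop. Do it with the fingertips: leave the case standing where it is, leave the smaller tap case shut, and do not pick up or shift anything on the bench.

Things in the scene. Friction and masses are not known exactly. Their poses are not given: they have to be found in the camera images.
- drill_case: the twist-drill case, the larger of two cases of the same make: a closed grey plastic case 210 mm wide (its y) x 150 mm deep (its x) x 50 mm high, standing loose on the bench. Origin under the centre of its tray; its z is up and its -x is the front, where a black latch tab sticks out; the hinge runs along the rear (+x) edge, 34 mm above the bench. Tray about 1.8 kg; it slides if pushed sideways with about 9 N or more.
- drill_tab (a joint): latch tab of the drill case: 0 at rest, grows to 0.30 rad as its ledge is pressed straight down; springs back by itself. The hook lets go of the lid near 0.2 rad (drill_pad about 5 mm down); pressing at drill_pad takes about 2 N to start, 4 N to let go, 4.5 N at the end of its travel (7 mm down). The lid then needs about 0.5 s to rise.
- drill_pad (a point): point to press, on top of the tab: a black ledge 46 mm wide (y), 34 mm deep (x), sticking out of the case's front, top 28.5 mm above the bench. The point is 31 mm in front of the tray, mid-width, 12 mm from the ledge's front edge. Behind stands the tab's hook, 30 mm wide, 20 mm above the ledge; pressed, it tips forward to 15 mm from this point: press here or further out.
- drill_lid (a joint): lid of the drill case: 0 shut, 1.92 rad (110 degrees) fully open at its stop. Latched, it cannot be raised. Released, a spring plunger lifts it to about 0.53 rad, where it rests; from there it must be pushed. The hinge is stiff: beyond about 1.2 rad the lid stays where it is left; let go below about 0.9 rad it sinks back onto the plunger. Pushing its edge takes 1 to 4 N. Lid about 0.16 kg.
- drill_lid_edge (a point): middle of the lower front edge of the drill case's lid, 150 mm from the hinge line; moves with the lid. The lid is a shell 16 mm deep with 3 mm walls, its hollow underside facing the front as it opens. Once released, this edge is about 110 mm above the bench.
- drill_hinge (a point): middle of the hinge line of the drill case, 34 mm above the bench, at the rear edge of the tray; the lid swings about the case's y axis through here.
- tap_case: the tap case, the smaller of the two cases: a closed grey plastic case 150 mm wide (its y) x 110 mm deep (its x) x 42 mm high, standing loose on the bench. Origin under the centre of its tray; its z is up and its -x is the front, where a black latch tab sticks out; the hinge runs along the rear (+x) edge, 28 mm above the bench. To be left shut.
- tap_lid (a joint): lid of the small tap case, 0 shut and latched; grows as it opens.
- collet: spring collet standing on its narrow end, 33 mm diameter, 42 mm tall; origin under its centre
- chuck_key: T-shaped drill-chuck key lying flat, cross-bar 102 mm long, shank 80 mm, 12 mm thick; origin at the middle of the cross-bar, on the bench
- v_block: steel V-block 60 x 50 x 42 mm; origin under its centre
- setup_block: steel setup block 75 x 50 x 25 mm with drilled holes; origin under its centre
- flange: turned steel hub flange with bolt holes, 72 mm diameter, 32 mm tall; origin under its centre
- oil: white cutting-oil bottle, 62 mm diameter, 165 mm tall; origin under its centre
- caliper: digital caliper lying flat, 215 mm long along its x, 12 mm thick; origin under its centre
- swarf_cup: steel cup, 72 mm diameter, 75 mm tall; origin under its centre

How it is judged:
By the outcome, as a careful person would: the job done as asked, in the order asked, and still so for the second after the job is handed in, with the robot touching nothing.
It also fails if it takes over 45 s, if anything falls off the work surface, if the arm or the gripper's body presses on something with over 40 N, if the wrist force passes 120 N, or if a joint passes its speed limit or range.

### The arm

A 7-joint arm with a two-finger parallel gripper is mounted at the origin on the work surface. World frame = base frame: x ahead of the robot, y to its left, z up, the work surface at z = 0. Lengths are in mm, angles in rad, forces in N, time in s.
With the tool pointing down it reaches from about 425 to 875 mm from the base axis. Payload 8.4 kg.
Tool frame: the origin (TCP) lies midway between the tips of the shut fingers; the grasp point (between the pads) lies 19 mm behind it; z points along the fingers, y is the line along which they close (so a half turn about z gives the same grasp; the last joint's range is limited). The gripper opens to 87 mm and grips with 3 to 60 N. Pads are 19 mm wide; open, the fingers measure 117 mm over their backs; the gripper's body (75 mm by 190 mm) begins 51 mm behind the grasp point.
Start: joints at [-1.206, 0.333, 0.04, 1.465, -0.013, 1.343, -0.059], TCP at [290.774, 581.304, 222.546] pointing down, gripper open.
Joint ranges: [-2.58, 2.58], [-0.38, 2.09], [-1.3, 1.39], [0.25, 2.4], [-1.5, 4.64], [0.08, 2.09], [-2.65, 2.65]. Speed limits (rad/s): [2.22, 2.22, 2.79, 2.79, 3.14, 3.14, 3.14].

### API

Orientations are given as a unit quaternion [w, x, y, z].
In Python, from rig import observe, camera, job_done, spot_in, regions_of gives the robot as it stands.
- The arm moves only by the tool jog_arm, never from a script. Its argument "series" is a list of rows, each an object with "offset": the shift along the world's x, y, z in m, a list of three; "twist": the turn about the world's z in degrees; "hand": the gripper command: -1 is shut, 1 is fully open, values between are in proportion. A call has 1 to 12 rows; each row is the pose to reach, as a shift and turn from the pose commanded when the call began; what a row does not reach only later rows make up. A row lasts 1/12 s, in which the tool goes at most 41.7 mm and 7.16 degrees, less where a joint would pass 70% of its speed; a pose out of reach is approached as far as the arm can. A call with a gripper value outside its range is refused whole. The fingers move at their own pace and stop on an object; "grip_force" is the grip in N (left out, the last holds). Time passes only in rows, so rows that repeat a pose let the fingers close. It gives the time, the measured TCP pose, the force, the opening and the grip force at its end, in the units of the state.
- observe(): the state, without advancing time (a new reading comes with each control period).
- camera(name): name is "scene" or "side" or "wrist"; returns a dict with "pixels" (420x560x3 uint8, red, green, blue), "z_map" (420x560 float32, mm along the optical axis (not along the pixel's ray), 0 where there is no reading), "fx", "fy", "cx", "cy" (pixels), "extrinsics" (4x4, takes a point from camera to world coordinates). Camera axes: x right, y up, looking along -z (the intrinsics and any distortion apply to the point x, -y, -z); pixel columns grow to the right and rows downward; lengths in mm; the calibration is good to about 2 mm. The wrist camera is an equidistant fisheye: a pixel r from the principal point sees the ray r / f radians off the axis. A picture is of the moment at which its call begins.
- job_done(): hands the job in; it is judged then, once.
Trained networks look in the newest picture that a camera, given by its name, has taken for a name from the list of things; names that differ only in an ending like _2 or _b are one class to them, and where a whole thing is asked for, a point or a joint stands for the part that bears it (a point fixed in the world has none). Each returns a list of dicts, best first, with "score" (0 to 1); they miss things now and then, are a little off and sometimes report something else, mostly with a low value. They report only what shows in the picture. A call takes as long as a camera call.
- spot_in(camera, label): "at" ([x, y, z] in mm, in world coordinates, good to about 4 mm: the middle of the surface that is visible of it).
- regions_of(camera, label): "pixels" (420x560 bool, what is visible of it).
The state is a dict: "time": time; "qpos": joint angles; "joint_vel": joint speeds; "effort": joint torques, N m; "tool_pos": TCP position; "tcp_rot": TCP orientation; "force": force on the tool from outside, world axes, zero at the start; "moment": the same for the moment, N m; "width": opening from 0.0 (shut) to 1.0 (fully open); "grip_force": force on a finger pad.
Only numpy, scipy, OpenCV 4.12 (cv2) and the standard library are available. Lean on these libraries where they do the work, as an engineer would, in place of code of your own. Each camera call takes 0.05 s, during which the arm holds its last target. There are 200 camera calls.

## Working session

There is one attempt and no reset: what is moved stays moved. The work goes in short steps, Python scripts to look and compute and a tool call to move; the robot and the scene stay as the last step left them, time stands still between calls to the robot, and variables do not carry over. Pictures are saved under pics/ and viewed, at most 10 in all, crops included, and the job is handed in when it is done.

Besides the shell and the picture viewer there is one more tool, called after ">>>" as name(argument=value, ...) on one line, values as JSON. jog_arm: Moves the arm, as the interface text tells. Its arguments: {"type":"object","properties":{"series":{"type":"array"},"grip_force":{"type":"number"}},"required":["series"]}

```bash
mkdir -p pics; cat > h.py <<'E'
import numpy as np,cv2
from rig import *
def cloud(c):
    v,u=np.mgrid[:420,:560]; z=c["z_map"]
    p=np.stack([(u-c["cx"])/c["fx"]*z,-(v-c["cy"])/c["fy"]*z,-z,np.ones_like(z)],-1)
    return (p@np.array(c["extrinsics"]).T)[...,:3]
def save(c,n): cv2.imwrite("pics/"+n,c["pixels"][...,::-1])
E
python3 - <<'E'
from h import *
np.set_printoptions(precision=1,suppress=True)
s=observe();print(s)
for n in("scene","side"):
    c=camera(n);save(c,n+"1.png");P=cloud(c);np.save(n,P)
    for l in("drill_case","drill_pad","drill_lid_edge","drill_hinge","tap_case","oil","swarf_cup","v_block","flange"):
        print(n,l,[(np.round(d["at"],0),round(d["score"],2)) for d in spot_in(n,l)[:3]])
    for l in("drill_case","drill_lid","tap_case"):
      for r in regions_of(n,l)[:2]:
        m=r["pixels"]&(c["z_map"]>0);q=P[m];
        z=np.percentile(q[:,2],80); t=q[abs(q[:,2]-z)<4]
        print(l,round(r["score"],2),m.sum(),z,cv2.minAreaRect(t[:,:2].astype(np.float32)))
E
```

```text
{'time': 0.0, 'qpos': array([-1.2,  0.3,  0. ,  1.5, -0. ,  1.3, -0.1]), 'joint_vel': array([-0., -0., -0., -0.,  0.,  0.,  0.]), 'effort': array([ -0. , -65.6,   1.3, -40.4,  -0.1,   0. ,   0. ]), 'tool_pos': array([290.6, 580.9, 221.6]), 'tcp_rot': array([-0. ,  0.2,  1. , -0. ]), 'force': array([-1.1, -0.5, -0.3]), 'moment': array([ 0., -0., -0.]), 'grip_force': 0.0, 'width': 0.9956918833246605}
scene drill_case [(array([552., 242.,  47.]), 0.57)]
scene drill_pad [(array([ 554., -218.,   38.]), 0.64)]
scene drill_lid_edge [(array([550., 245.,  49.]), 0.83)]
scene drill_hinge [(array([558., 248.,  51.]), 0.95)]
scene tap_case [(array([ 554., -215.,   42.]), 0.91)]
scene oil [(array([799.,  67., 102.]), 0.79)]
scene swarf_cup [(array([675., 373.,  54.]), 0.87)]
scene v_block [(array([ 521., -460.,   26.]), 0.55)]
scene flange [(array([ 773., -112.,   13.]), 0.67)]
drill_case 0.63 3365 54.1576308698046 ((541.0413208007812, 242.47756958007812), (161.72122192382812, 208.7435760498047), 0.02834014594554901)
drill_lid 0.89 2860 54.54772319409076 ((544.5650634765625, 242.1556854248047), (
[... 1039 characters left out ...]
de flange []
drill_case 0.89 2701 49.98494886232527 ((536.8101196289062, 239.93447875976562), (159.0475311279297, 216.1180877685547), 0.386858195066452)
drill_lid 0.63 1800 50.39363476665915 ((540.650390625, 239.37648010253906), (214.02996826171875, 151.6868896484375), 89.3059310913086)
drill_lid 0.24 1690 38.84661763031384 ((514.6253662109375, -463.0730895996094), (52.252864837646484, 59.2391471862793), 64.91434478759766)
tap_case 0.71 3918 41.441477336327765 ((539.4107666015625, -224.6603240966797), (120.67061614990234, 150.97023010253906), 14.378850936889648)
tap_case 0.54 469 67.80641455957519 ((687.462158203125, 371.5538330078125), (72.67132568359375, 62.86274337768555), 64.26220703125)
```

View pics/scene1.png

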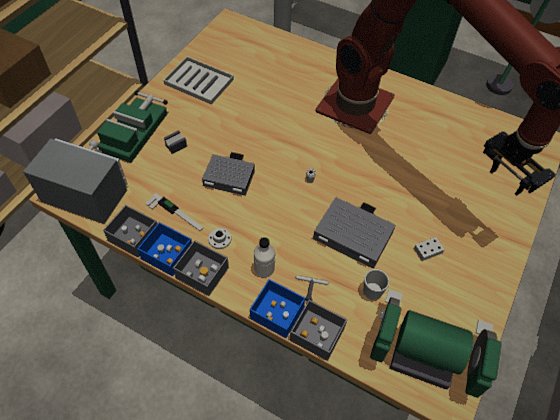

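View pics/side1.png

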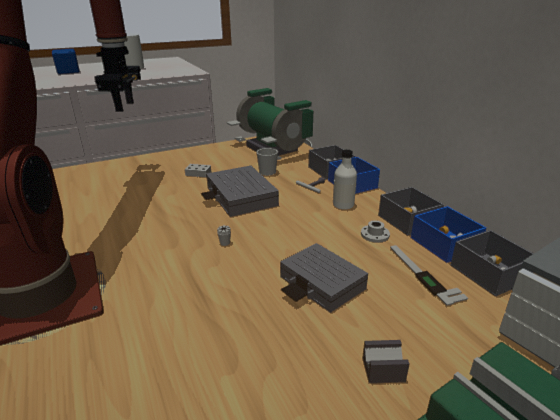

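The scene view shows the drill case at pixel (353,230) with its tab at (367,209), facing the robot. The side view shows the tab at (207,195). The case yaw is about 0, the front is near x=466, and the pad is near (435, 241). I'll move above the pad with the gripper shut.

```bash
python3 -c "
from h import *
from scipy.spatial.transform import Rotation as R
q=observe()['tcp_rot'];print(R.from_quat(np.r_[q[1:],q[0]]).as_matrix().round(3))"
```

```text
[[-0.894  0.447 -0.   ]
 [ 0.447  0.894 -0.   ]
 [ 0.    -0.    -1.   ]]
```

>>> jog_arm(series=[{"offset": [0.014,-0.034,0],"twist": 0,"hand": -1},{"offset": [0.028,-0.068,0],"twist": 0,"hand": -1},{"offset": [0.042,-0.102,0],"twist": 0,"hand": -1},{"offset": [0.056,-0.136,0],"twist": 0,"hand": -1},{"offset": [0.07,-0.17,0],"twist": 0,"hand": -1},{"offset": [0.084,-0.204,0],"twist": 0,"hand": -1},{"offset": [0.098,-0.238,0],"twist": 0,"hand": -1},{"offset": [0.112,-0.272,0],"twist": 0,"hand": -1},{"offset": [0.126,-0.306,0],"twist": 0,"hand": -1},{"offset": [0.14,-0.34,0],"twist": 0,"hand": -1},{"offset": [0.14,-0.34,0],"twist": 0,"hand": -1},{"offset": [0.14,-0.34,0],"twist": 0,"hand": -1}])

```text
time: 2.3
tool_pos: [431.7, 239.3, 223.0]
tcp_rot: [0.0, 0.232, 0.973, 0.0]
force: [-0.7, 1.3, 0.7]
width: 0.171
grip_force: 0.0
```

>>> jog_arm(series=[{"offset": [0,0,-0.02],"twist": 7,"hand": -1},{"offset": [0,0,-0.04],"twist": 14,"hand": -1},{"offset": [0,0,-0.06],"twist": 21,"hand": -1},{"offset": [0,0,-0.08],"twist": 26.6,"hand": -1},{"offset": [0,0,-0.09],"twist": 26.6,"hand": -1},{"offset": [0,0,-0.09],"twist": 26.6,"hand": -1},{"offset": [0,0,-0.09],"twist": 26.6,"hand": -1}])

```text
time: 2.88
tool_pos: [430.5, 242.0, 132.7]
tcp_rot: [-0.0, 0.001, 1.0, -0.0]
force: [1.0, -0.5, 0.6]
width: 0.002
grip_force: 0.0
```

```bash
python3 - <<'E'
from h import *
np.set_printoptions(precision=1,suppress=True)
s=observe();print(s['tool_pos'],s['tcp_rot'],s['force'],s['width'],s['qpos'])
c=camera("wrist");save(c,"w1.png")
f=c["fx"];v,u=np.mgrid[:420,:560];dx,dy=u-c["cx"],v-c["cy"];r=np.hypot(dx,dy)+1e-9;t=r/f
z=c["z_map"];k=np.tan(t)/r*z
P=(np.stack([dx*k,-dy*k,-z,np.ones_like(z)],-1)@np.array(c["extrinsics"]).T)[...,:3]
print(np.array(c["extrinsics"])[:3,3])
for l in("drill_pad","drill_case","drill_lid_edge"):print(l,[(d["at"],d["score"]) for d in spot_in("wrist",l)[:2]])
m=(z>0)&(t<1.4);Q=P[m]
a=Q[(abs(Q[:,2]-28.5)<5)&(Q[:,0]>400)&(Q[:,0]<470)&(abs(Q[:,1]-241)<45)]
print("ledge",len(a),np.percentile(a,[2,98],axis=0) if len(a) else 0)
b=Q[(abs(Q[:,2]-50)<4)&(Q[:,0]>440)&(Q[:,0]<640)&(abs(Q[:,1]-241)<130)]
print("lid",len(b),np.percentile(b,[1,99],axis=0), cv2.minAreaRect(b[:,:2].astype(np.float32)))
E
```

```text
[430.5 242.  132.7] [-0.  0.  1. -0.] [ 1.  -0.5  0.6] 0.0017568481891029502 [-0.8  0.1  0.3  2.  -0.   1.1  1. ]
[365.4 242.7 294.9]
drill_pad [([438.2, 243.2, 28.8], 0.63)]
drill_case [([434.8, 237.6, 30.5], 0.77)]
drill_lid_edge [([438.2, 238.8, 29.4], 0.38)]
ledge 1861 [[424.1 220.8  26.8]
 [454.7 264.9  30. ]]
lid 42 [[496.7 241.9  48.7]
 [517.5 242.8  52.3]] ((507.1404724121094, 242.36642456054688), (0.8711338639259338, 20.950632095336914), 89.84568786621094)
```

View pics/w1.png

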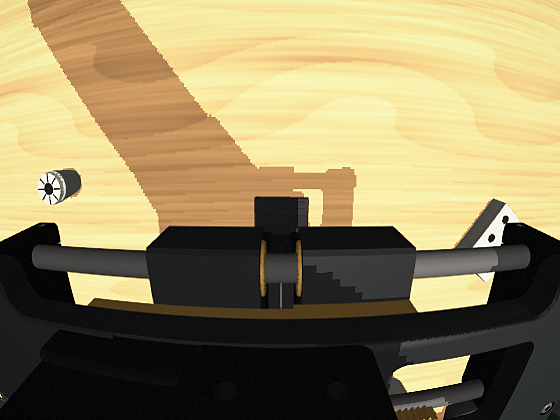

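The wrist view shows the black ledge at pixel (280,212), which works out to x from 424 mm and y 221–265. The TCP is over it, so I'll press now.

>>> jog_arm(series=[{"offset": [0,0.001,-0.035]},{"offset": [0,0.001,-0.07]},{"offset": [0,0.001,-0.09]},{"offset": [0,0.001,-0.098]},{"offset": [0,0.001,-0.098]},{"offset": [0,0.001,-0.098]}])

```text
$.series[0]: bad value
```

>>> jog_arm(series=[{"offset": [0,0,-0.003]},{"offset": [0,0,-0.006]},{"offset": [0,0,-0.008]},{"offset": [0,0,-0.01]},{"offset": [0,0,-0.012]},{"offset": [0,0,-0.012]},{"offset": [0,0,-0.012]}])

```text
$.series[0]: bad value
```

```bash
python3 - <<'E'
from h import *
c=camera("side");P=cloud(c);save(c,"side2.png")
r=regions_of("side","drill_lid")[0];q=P[r["pixels"]&(c["z_map"]>0)];print(r["score"],np.percentile(q,[2,50,98],axis=0).round())
E
```

```text
0.89 [[466. 135.  35.]
 [536. 213.  49.]
 [612. 340.  52.]]
```

Every row needs all its fields.

>>> jog_arm(series=[{"offset": [0,0.001,-0.035],"twist": 0,"hand": -1},{"offset": [0,0.001,-0.07],"twist": 0,"hand": -1},{"offset": [0,0.001,-0.09],"twist": 0,"hand": -1},{"offset": [0,0.001,-0.098],"twist": 0,"hand": -1},{"offset": [0,0.001,-0.098],"twist": 0,"hand": -1},{"offset": [0,0.001,-0.098],"twist": 0,"hand": -1}])

```text
time: 3.68
tool_pos: [431.3, 242.6, 35.4]
tcp_rot: [0.0, -0.0, 1.0, 0.0]
force: [0.3, -0.4, 0.7]
width: 0.009
grip_force: 0.0
```

>>> jog_arm(series=[{"offset": [0,0,-0.003],"twist": 0,"hand": -1},{"offset": [0,0,-0.006],"twist": 0,"hand": -1},{"offset": [0,0,-0.008],"twist": 0,"hand": -1},{"offset": [0,0,-0.01],"twist": 0,"hand": -1},{"offset": [0,0,-0.012],"twist": 0,"hand": -1},{"offset": [0,0,-0.012],"twist": 0,"hand": -1},{"offset": [0,0,-0.012],"twist": 0,"hand": -1},{"offset": [0,0,-0.012],"twist": 0,"hand": -1},{"offset": [0,0,-0.012],"twist": 0,"hand": -1}])

```text
time: 4.43
tool_pos: [431.6, 242.9, 23.2]
tcp_rot: [0.001, -0.0, 1.0, 0.001]
force: [0.4, 1.4, 5.8]
width: 0.005
grip_force: 2.5
```

```bash
python3 - <<'E'
from h import *
c=camera("side");P=cloud(c);save(c,"side3.png")
r=regions_of("side","drill_lid")[0];q=P[r["pixels"]&(c["z_map"]>0)];print(r["score"],np.percentile(q,[2,50,98],axis=0).round())
E
```

```text
0.85 [[470. 134.  39.]
 [550. 192.  62.]
 [617. 339.  77.]]
```

>>> jog_arm(series=[{"offset": [0,0,-0.001],"twist": 0,"hand": -1},{"offset": [0,0,-0.001],"twist": 0,"hand": -1},{"offset": [0,0,-0.001],"twist": 0,"hand": -1},{"offset": [0,0,-0.001],"twist": 0,"hand": -1},{"offset": [0,0,-0.001],"twist": 0,"hand": -1},{"offset": [0,0,-0.001],"twist": 0,"hand": -1}])

```text
time: 5.03
tool_pos: [431.8, 243.0, 22.7]
tcp_rot: [0.001, -0.0, 1.0, 0.001]
force: [0.1, 0.9, 11.6]
width: 0.008
grip_force: 5.4
```

```bash
python3 - <<'E'
from h import *
c=camera("side");P=cloud(c);save(c,"side4.png")
r=regions_of("side","drill_lid")[0];q=P[r["pixels"]&(c["z_map"]>0)];print(r["score"],np.percentile(q,[2,50,98],axis=0).round())
E
```

```text
0.71 [[487. 134.  15.]
 [545. 197.  88.]
 [620. 338. 119.]]
```

View pics/side4.png

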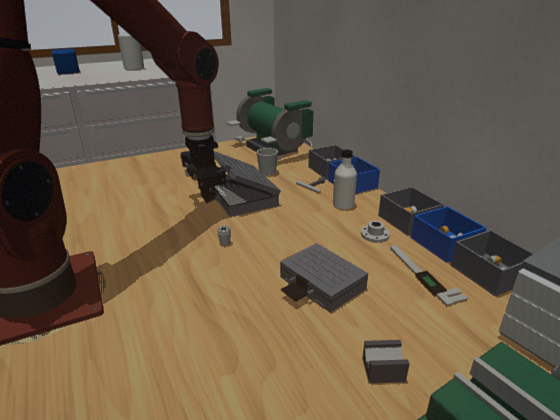

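The side view shows the lid raised at (245,175), sprung up to rest, with the edge near z=110. I'll lift off the tab and come up in front of the lid edge.

>>> jog_arm(series=[{"offset": [0,0,0.02],"twist": 0,"hand": -1},{"offset": [0,0,0.045],"twist": 0,"hand": -1},{"offset": [0,0,0.061],"twist": 0,"hand": -1},{"offset": [0.012,0,0.061],"twist": 0,"hand": -1},{"offset": [0.026,0,0.061],"twist": 0,"hand": -1},{"offset": [0.036,0,0.061],"twist": 0,"hand": -1},{"offset": [0.04,0,0.061],"twist": 0,"hand": -1},{"offset": [0.04,0,0.061],"twist": 0,"hand": -1},{"offset": [0.04,0,0.061],"twist": 0,"hand": -1}])

```text
time: 5.88
tool_pos: [470.3, 241.9, 81.7]
tcp_rot: [-0.001, 0.0, 1.0, -0.001]
force: [0.1, 1.0, -0.6]
width: 0.007
grip_force: 0.0
```

```bash
python3 - <<'E'
from h import *
c=camera("side");P=cloud(c);save(c,"side5.png")
cv2.imwrite("pics/side5c.png",cv2.resize(c["pixels"][120:230,170:310,::-1],None,fx=5,fy=5))
r=regions_of("side","drill_lid")[0];q=P[r["pixels"]&(c["z_map"]>0)];q=q[q[:,2]>60]
t=q[(q[:,1]<180)]
print(np.percentile(q,[2,50,98],axis=0).round(),np.polyfit(t[:,0],t[:,2],1))
E
```

```text
[[486. 134.  63.]
 [539. 176.  91.]
 [598. 316. 120.]] [ -0.52971062 375.37468559]
```

View pics/side5c.png

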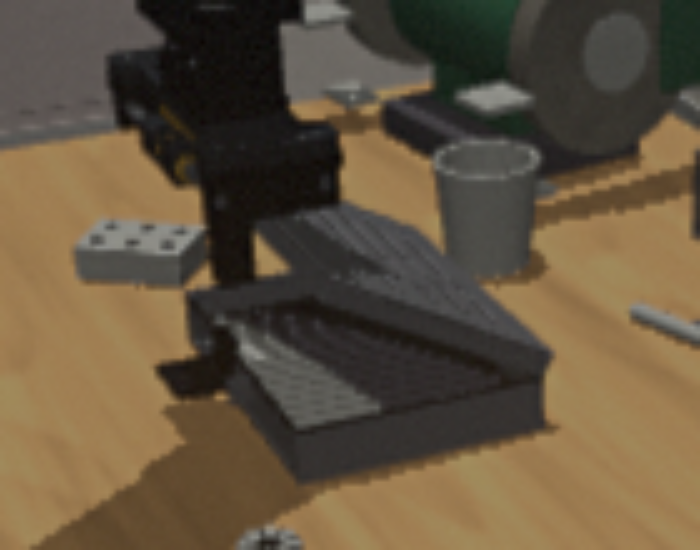

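The crop shows the shut fingers at (230,240), in front of the raised lid's edge with the tip below it. I'll push along the arc.

>>> jog_arm(series=[{"offset": [0.006,0,0.002],"twist": 0,"hand": -1},{"offset": [0.011,0,0.01],"twist": 0,"hand": -1},{"offset": [0.016,0,0.018],"twist": 0,"hand": -1},{"offset": [0.022,0,0.026],"twist": 0,"hand": -1},{"offset": [0.028,0,0.033],"twist": 0,"hand": -1},{"offset": [0.035,0,0.04],"twist": 0,"hand": -1},{"offset": [0.042,0,0.047],"twist": 0,"hand": -1},{"offset": [0.05,0,0.053],"twist": 0,"hand": -1},{"offset": [0.058,0,0.059],"twist": 0,"hand": -1},{"offset": [0.066,0,0.064],"twist": 0,"hand": -1},{"offset": [0.074,0,0.068],"twist": 0,"hand": -1}])

```text
time: 6.9
tool_pos: [545.8, 242.3, 151.1]
tcp_rot: [0.0, -0.0, 1.0, 0.0]
force: [-0.5, -0.1, -1.0]
width: 0.003
grip_force: 0.3
```

```bash
python3 - <<'E'
from h import *
s=observe();print(s['tool_pos'],s['force'])
c=camera("side");P=cloud(c);save(c,"side6.png")
cv2.imwrite("pics/side6c.png",cv2.resize(c["pixels"][100:230,170:310,::-1],None,fx=4,fy=4))
r=regions_of("side","drill_lid")[0];q=P[r["pixels"]&(c["z_map"]>0)]
print(r["score"],np.percentile(q,[2,50,98],axis=0).round())
E
```

```text
[545.80205127 242.28520181 151.14464288] [-0.51706672 -0.09604197 -0.96103039]
0.89 [[557. 133.  36.]
 [602. 221.  92.]
 [627. 345. 176.]]
```

View pics/side6c.png

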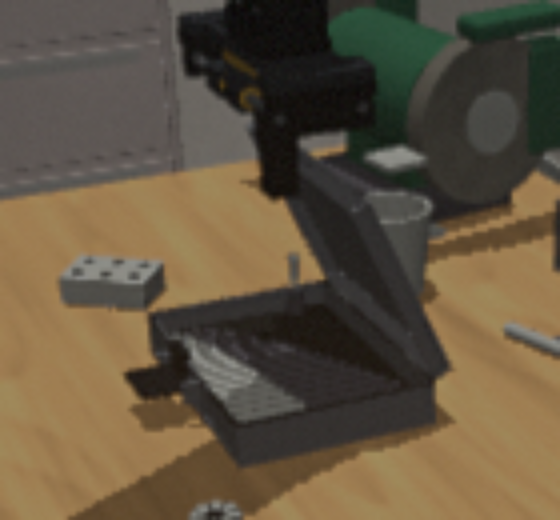

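The crop shows the lid at about 65° with the finger on its edge at (290,185), and the case hasn't moved. I'll continue.

>>> jog_arm(series=[{"offset": [0.01,0,0.004],"twist": 0,"hand": -1},{"offset": [0.02,0,0.008],"twist": 0,"hand": -1},{"offset": [0.03,0,0.011],"twist": 0,"hand": -1},{"offset": [0.04,0,0.013],"twist": 0,"hand": -1},{"offset": [0.05,0,0.015],"twist": 0,"hand": -1},{"offset": [0.06,0,0.016],"twist": 0,"hand": -1},{"offset": [0.07,0,0.016],"twist": 0,"hand": -1},{"offset": [0.08,0,0.015],"twist": 0,"hand": -1},{"offset": [0.088,0,0.015],"twist": 0,"hand": -1},{"offset": [0.094,0,0.014],"twist": 0,"hand": -1},{"offset": [0.1,0,0.014],"twist": 0,"hand": -1},{"offset": [0.1,0,0.014],"twist": 0,"hand": -1}])

```text
time: 8.0
tool_pos: [645.6, 242.1, 164.2]
tcp_rot: [0.0, 0.0, 1.0, -0.0]
force: [0.3, -0.3, 0.7]
width: 0.0
grip_force: 0.0
```

>>> jog_arm(series=[{"offset": [0.003,0,-0.001],"twist": 0,"hand": -1},{"offset": [0.006,0,-0.001],"twist": 0,"hand": -1},{"offset": [0.006,0,-0.001],"twist": 0,"hand": -1}])

```text
time: 8.25
tool_pos: [651.1, 242.3, 163.6]
tcp_rot: [0.0, -0.0, 1.0, -0.0]
force: [-0.7, -0.1, 0.4]
width: 0.006
grip_force: 0.0
```

```bash
cat > chk.py <<'E'
from h import *
import sys
s=observe();print(s['tool_pos'],s['force'])
c=camera("side");P=cloud(c);n=sys.argv[1];save(c,n+".png")
cv2.imwrite("pics/"+n+"c.png",cv2.resize(c["pixels"][100:230,170:310,::-1],None,fx=4,fy=4))
r=regions_of("side","drill_lid")[0];q=P[r["pixels"]&(c["z_map"]>0)]
q=q[(q[:,2]>60)&(q[:,1]>150)&(q[:,1]<330)];print(r["score"],np.percentile(q,[2,50,98],axis=0).round())
for k in(-1,1):
    g=q
    for _ in range(6):
        a=np.polyfit(g[:,2],g[:,0],1);e=q[:,0]-np.polyval(a,q[:,2]);g=q[abs(e)<6]
print("lid deg",90+np.degrees(np.arctan(a[0])),"x at hinge z",np.polyval(a,34),len(g),len(q))
E
python3 chk.py side7
```

```text
[651.08128468 242.27071033 163.56726357] [-0.72198584 -0.14810356  0.37663451]
0.74 [[639. 161.  62.]
 [656. 229. 112.]
 [673. 327. 174.]]
lid deg 107.91099240650833 x at hinge z 630.7379584816906 950 990
```

Nearly there. I'll take small steps and watch the force.

>>> jog_arm(series=[{"offset": [0.002,0,-0.001],"twist": 0,"hand": -1},{"offset": [0.004,0,-0.001],"twist": 0,"hand": -1},{"offset": [0.004,0,-0.001],"twist": 0,"hand": -1}])

```text
time: 8.6
tool_pos: [655.0, 242.3, 162.5]
tcp_rot: [0.0, -0.0, 1.0, -0.0]
force: [-0.2, -1.0, 0.2]
width: 0.003
grip_force: 0.0
```

>>> jog_arm(series=[{"offset": [0.002,0,-0.001],"twist": 0,"hand": -1},{"offset": [0.003,0,-0.001],"twist": 0,"hand": -1},{"offset": [0.003,0,-0.001],"twist": 0,"hand": -1}])

```text
time: 8.85
tool_pos: [656.9, 242.4, 161.6]
tcp_rot: [-0.001, -0.0, 1.0, -0.0]
force: [-5.1, -1.5, 5.1]
width: 0.006
grip_force: 2.8
```

```bash
python3 chk.py side8
```

```text
[656.94204175 242.42173559 161.55198837] [-5.08803206 -1.54699626  5.06440072]
0.84 [[640. 161.  62.]
 [659. 229. 112.]
 [677. 327. 173.]]
lid deg 109.68580760481271 x at hinge z 630.9779496743902 966 1000
```

The force rose to 5 N with the lid at about 110°, so it's at the stop. I'll back straight off, then check.

>>> jog_arm(series=[{"offset": [-0.005,0,0],"twist": 0,"hand": -1},{"offset": [-0.02,0,0],"twist": 0,"hand": -1},{"offset": [-0.045,0,0.005],"twist": 0,"hand": -1},{"offset": [-0.08,0,0.02],"twist": 0,"hand": -1},{"offset": [-0.11,0,0.045],"twist": 0,"hand": -1},{"offset": [-0.14,0,0.07],"twist": 0,"hand": -1},{"offset": [-0.16,0,0.08],"twist": 0,"hand": -1},{"offset": [-0.16,0,0.08],"twist": 0,"hand": -1},{"offset": [-0.16,0,0.08],"twist": 0,"hand": -1},{"offset": [-0.16,0,0.08],"twist": 0,"hand": -1}])

```text
time: 9.78
tool_pos: [498.1, 242.1, 241.3]
tcp_rot: [0.0, -0.0, 1.0, 0.0]
force: [-0.6, 0.6, -1.0]
width: 0.004
grip_force: 0.0
```

```bash
python3 chk.py side9
```

```text
[498.06237416 242.12547257 241.26718086] [-0.57861149  0.58880191 -0.98456748]
0.98 [[641. 162.  62.]
 [661. 236. 117.]
 [677. 326. 174.]]
lid deg 109.73047208268393 x at hinge z 630.9121404768416 1040 1100
```

View pics/side9.png

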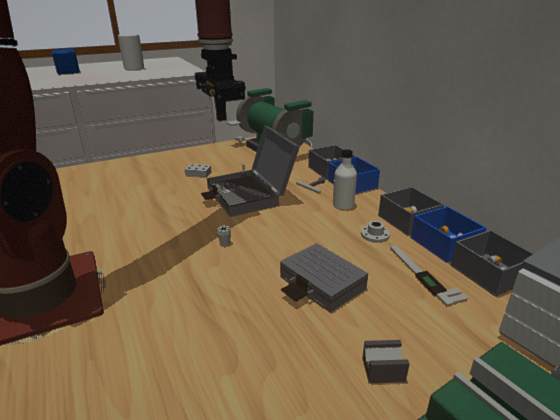

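The side view shows the drill case lid fully open at (275,160), the case still at (245,190), the tap case shut at (323,270), and the arm clear.

```bash
python3 -c "
from rig import *
print(job_done())"
```

```text
the job is handed in; nothing more can be done
None
```

The drill case is unlatched and its lid rests open against its stop at about 110°; the case shows no visible shift, the tap case is still shut, and the job is handed in after about 10 s of robot time (its verdict was not returned).

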